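Stack the filter cups and hold the suction plunger drawn

ROBOT

A 7-joint arm with a two-finger parallel gripper is mounted at the origin on the work surface. World frame = base frame: x ahead of the robot, y to its left, z up, the work surface at z = 0. Lengths are in m, angles in rad, forces in N, time in s.
With the tool pointing down it reaches from about 0.4 to 0.85 m from the base axis. Payload 10.4 kg.
Tool frame: the origin (TCP) lies on the centre line of the jaws, within the pads' length; the fingertips stand 11 mm ahead of it and the grasp point (between the pads) lies 8 mm behind it (tip_reach is the distance from the TCP to the fingertips, in m); z points along the fingers, y is the line along which they close (so a half turn about z gives the same grasp; the last joint's range is limited). The gripper opens to 85 mm and grips with 20 to 120 N. Pads are 22 mm wide; open, the fingers measure 114 mm over their backs; the gripper's body (76 mm by 85 mm) begins 54 mm behind the grasp point. The pads swing forward as they close: fully open they stand 13 mm farther back than shut.
Start: joints at [-1.181, 0.332, -0.065, 1.46, 0.022, 1.35, -0.088], TCP at [0.251, 0.573, 0.242] pointing down, gripper open.
Joint ranges: [-2.6, 2.6], [-0.5, 2.12], [-1.47, 1.34], [0.16, 2.42], [-1.27, 4.41], [0.06, 2.06], [-2.6, 2.6]. Speed limits (rad/s): [2.22, 2.22, 2.79, 2.79, 3.14, 3.14, 3.14].

INTERFACE

Orientations are given as a unit quaternion [x, y, z, w].
In Python, from workcell import get_obs, camera, hand_in, tip_reach gives the robot as it stands. The module is installed in compiled form; this text tells all that it offers.
- The arm moves only by the tool move_arm, never from a script. Its argument "plan" is a list of rows, each an object with "delta_pos": the shift along the tool's x, y, z in shares of 0.5 m (1.0 is 0.5 m), a list of three; "turn": the turn, a rotation vector about the tool's x, y, z in a scale on which 1.0 is pi/2 rad, a list of three; "fingers": the closure, from 0 (fully open) to 1 (shut). A call has 1 to 12 rows; each row is the pose to reach, as a shift and turn from the pose commanded when the call began, along the tool's axes at that moment; what a row does not reach only later rows make up. A row lasts 1/8 s, in which the tool goes at most 62.5 mm and 10.7 degrees, less where a joint would pass 70% of its speed; a pose out of reach is approached as far as the arm can. No shift or turn number may pass 1 either way. A call with a gripper value outside its range is refused whole. The fingers move at their own pace and stop on an object; "force" is the grip in N (left out, the last holds). Time passes only in rows, so rows that repeat a pose let the fingers close. It gives the time, the measured TCP pose, the force, the opening and the grip force at its end, in the units of the state.
- get_obs(): the state, without advancing time (a new reading comes with each control period).
- camera(name): name is "scene" or "top" or "wrist"; returns a dict with "color" (420x560x3 uint8, red, green, blue), "range_z" (420x560 float32, m along the optical axis (not along the pixel's ray), 0 where there is no reading), "fx", "fy", "cx", "cy" (pixels), "R" (3x3) and "t" (3): a world point X has camera coordinates R X + t; the wrist camera has in their place "tool_from_camera" (4x4, takes a point from camera to tool coordinates, whose origin is the TCP and whose axes are the flange's). Camera axes: x right, y down, z forward; pixel columns grow to the right and rows downward; lengths in m; the calibration is good to about 2 mm. A picture is of the moment at which its call begins: read the wrist's pose just before it.
- hand_in(): hands the job in; it is judged then, once.
The state is a dict: "clock": time; "joint_pos": joint angles; "joint_velocities": joint speeds; "tau": joint torques, N m; "position": TCP position; "ee_rot": TCP orientation; "ft_force": force on the tool from outside, world axes, zero at the start; "torque": the same for the moment, N m; "grip_width": opening from 0.0 (shut) to 1.0 (fully open); "grasp_force": force on a finger pad.
Only numpy, scipy, OpenCV 4.12 (cv2) and the standard library are available. Lean on these libraries where they do the work, as an engineer would, in place of code of your own. Each camera call takes 0.05 s, during which the arm holds its last target. There are 200 camera calls.

TASK

Get the hand-suction filter stand going: nest one loose filter cup upright into the fixed receiver cup on the stand and the other loose cup into that one, both fully down on their shoulders, and let go of them. Then grip the pump plunger's T-handle and draw the plunger straight along its sloping barrel, without forcing it sideways, until the dark ring on the rod stands about 15 mm clear of the barrel's mouth; do not pull it right out. Finish while still holding it there, the stack intact and the other things on the bench left where they stand.

Things in the scene. Friction and masses are not known exactly. Their poses are not given: they have to be found in the camera images.
- cup_a: Loose grey filter cup, open on top, 62 mm tall, about 60 g. Stem 28 mm tall, 47 mm across, tapering to 41 mm at the foot; above it an upright round collar 60 mm across, 34 mm tall (28 to 62 mm above the foot), inner width 53 mm, inner floor 30 mm below the rim; a flat shoulder under the collar. Grip it across the collar. Origin: centre of the foot; z up.
- cup_b: Second loose cup, identical to cup_a; either one may go in first. Nested in a like cup, the stem goes into the collar below with 3 mm play all round and the shoulder rests on the rim below, so that the whole 34 mm collar stays above it. Origin: centre of the foot; z up.
- receiver_rim (a point): Centre of the rim of the fixed receiver cup, same shape as the loose cups, open upwards; rim 76 mm above the table. z up, x and y the stand's. Seated, the first cup's foot is 28 mm below this point, the second's 6 mm above it. The stand: a fixed white plate 140 x 300 x 14 mm, long in y, receiver at its +y end, the pump at its -y end.
- barrel: Pump barrel, fixed on the stand: aluminium tube 42 mm across, leaning 0.25 rad (14 degrees) from upright towards the stand's -x (the robot's side). Origin: centre of the bore's floor; z runs up the bore's axis to the mouth, y level along the stand's length. Bore 22 mm wide, 118 mm deep, closed at the bottom.
- mouth (a point): Centre of the barrel's open mouth, on the bore's axis 118 mm from the bore's floor; axes as barrel.
- plunger: Loose plunger: steel rod 20 mm across, 134 mm long (1 mm play all round in the bore), topped by a black T-handle bar 16 (x) x 70 (y) x 22 mm (z). About 0.3 kg. Origin: centre of the lower end; z up the rod. Starts fully in, lower end on the bore's floor, bar's underside 16 mm above the mouth; only its weight keeps it in, and let go it slides back.
- handle (a point): Centre of the T-handle's bar, 145 mm above the rod's lower end on its axis; axes as plunger (the bar is long in y, 16 mm thick in x).
- dark_ring (a point): Middle of the dark ring (8 mm wide) around the rod, 60 mm above the rod's lower end, on its axis; at the start inside the barrel, 58 mm below the mouth.
- jar: Bystander, to be left alone: small closed jar with a lid, 48 mm across, 75 mm tall. Origin: centre of the underside.
- slide_box: Bystander, to be left alone: flat closed box 50 x 76 x 30 mm. Origin: centre of the underside.
- timer: Bystander, to be left alone: flat square timer 60 x 60 x 22 mm. Origin: centre of the underside.
- tissue_roll: Bystander, to be left alone: upright paper roll, 90 mm across, 100 mm tall . Origin: centre of the underside.
- wash_bottle: Bystander, to be left alone: tall bottle with a cap, 56 mm across, 120 mm tall . Origin: centre of the underside.
- tip_box: Bystander, to be left alone: box with a clear lid, 70 x 100 x 67 mm. Origin: centre of the underside.

How it is judged:
On the way:
1. both loose cups are nested upright in the receiver, one in the other, and let go, with the plunger still in ((((horizontal distance between cup_a and receiver_rim below 0.006 m and z of cup_a in the frame of receiver_rim between -0.033 and -0.023 m and angle between cup_a's own z axis and vertical below 0.1 rad) and (horizontal distance between cup_b and receiver_rim below 0.006 m and z of cup_b in the frame of receiver_rim between 0.001 and 0.011 m and angle between cup_b's own z axis and vertical below 0.1 rad)) or ((horizontal distance between cup_b and receiver_rim below 0.006 m and z of cup_b in the frame of receiver_rim between -0.033 and -0.023 m and angle between cup_b's own z axis and vertical below 0.1 rad) and (horizontal distance between cup_a and receiver_rim below 0.006 m and z of cup_a in the frame of receiver_rim between 0.001 and 0.011 m and angle between cup_a's own z axis and vertical below 0.1 rad))) and contact force between the fingers and cup_a below 0.05 N and contact force between the fingers and cup_b below 0.05 N and z of mouth in the frame of plunger above 0.105 m), for 0.2 s.
At the end, for the whole second after the job is handed in: Both cups stacked (6 mm of the receiver's axis, 5 mm of seated height, tilt under 0.1 rad), not touched by the fingers; dark ring's middle 5 to 30 mm outside the mouth, rod aligned within 0.08 rad, pressing the barrel under 15 N, still, and gripped with over 3 N ((((horizontal distance between cup_a and receiver_rim below 0.006 m and z of cup_a in the frame of receiver_rim between -0.033 and -0.023 m and angle between cup_a's own z axis and vertical below 0.1 rad) and (horizontal distance between cup_b and receiver_rim below 0.006 m and z of cup_b in the frame of receiver_rim between 0.001 and 0.011 m and angle between cup_b's own z axis and vertical below 0.1 rad)) or ((horizontal distance between cup_b and receiver_rim below 0.006 m and z of cup_b in the frame of receiver_rim between -0.033 and -0.023 m and angle between cup_b's own z axis and vertical below 0.1 rad) and (horizontal distance between cup_a and receiver_rim below 0.006 m and z of cup_a in the frame of receiver_rim between 0.001 and 0.011 m and angle between cup_a's own z axis and vertical below 0.1 rad))) and contact force between the fingers and cup_a below 0.05 N and contact force between the fingers and cup_b below 0.05 N and z of mouth in the frame of plunger between 0.03 and 0.055 m and angle between the z axis of plunger and the z axis of barrel, either way round below 0.08 rad and contact force between the fingers and plunger above 3 N and contact force between plunger and barrel below 15 N and linear speed of plunger below 0.01 m/s); the arm keeps its last pose, push and grip.
It fails at once if the plunger is pulled right out or almost so (dark ring over 48 mm outside the mouth) (z of mouth in the frame of plunger below 0.012 m).
It fails at once if the plunger is forced against the barrel with more than 40 N (contact force between plunger and barrel above 40 N).
It fails at once if a bystander is moved by more than 30 mm (distance of any of jar, slide_box, timer, tissue_roll, wash_bottle, tip_box from where it was at the start of the episode above 0.03 m).
It also fails if it takes over 72 s, if anything falls off the work surface, if the arm or the gripper's body presses on something with over 40 N, if the wrist force passes 120 N, or if a joint passes its speed limit or range.

## Working session

There is one attempt and no reset: what is moved stays moved. The work goes in short steps, Python scripts to look and compute and a tool call to move; the robot and the scene stay as the last step left them, time stands still between calls to the robot, and variables do not carry over. Pictures are saved under pics/ and viewed, at most 10 in all, crops included, and the job is handed in when it is done.

Besides the shell and the picture viewer there is one more tool, called after "Call:" as name(argument=value, ...), one argument or row to a line, values as JSON. move_arm: Moves the arm, as the interface text tells. Its arguments: {"type":"object","properties":{"plan":{"type":"array","items":{"type":"object","properties":{"delta_pos":{"type":"array","items":{"type":"number"}},"turn":{"type":"array","items":{"type":"number"}},"fingers":{"type":"number"}}}},"force":{"type":"number"}},"required":["plan"]}

```bash
mkdir -p pics; cat > h.py <<'E'
import numpy as np, cv2
from workcell import get_obs, camera
def cloud(c):
    v,u=np.mgrid[0:420,0:560]; z=c["range_z"]
    P=np.stack([(u-c["cx"])/c["fx"]*z,(v-c["cy"])/c["fy"]*z,z],-1)
    if "R" in c: return (P-c["t"])@c["R"]
    return P
E
python3 - <<'E'
from h import *
o=get_obs(); print(o)
a=camera("scene"); b=camera("top")
np.savez("c0.npz",s=cloud(a),t=cloud(b),sc=a["color"],tc=b["color"])
for n,c in (("scene",a),("top",b)):
    cv2.imwrite(f"pics/{n}0.png",c["color"][...,::-1]); print(n,(-c["R"].T@c["t"]).round(3),c["fx"])
E
```

```text
{'clock': 0.0, 'joint_pos': array([-1.18058924,  0.33287802, -0.06474231,  1.46093576,  0.021583  ,
        1.34987515, -0.08849402]), 'joint_velocities': array([ 7.59463707e-04,  5.96538165e-05,  1.13713420e-04, -2.65797208e-04,
        1.56956758e-04, -1.69178293e-03, -6.95189891e-04]), 'tau': array([ 1.16379790e-03, -6.25450444e+01,  4.99126862e-02, -3.91584742e+01,
        1.62856607e-02,  1.02962033e-02,  2.93685912e-05]), 'position': array([0.25057346, 0.57218803, 0.24151482]), 'ee_rot': array([ 2.04910177e-01,  9.78780531e-01, -6.89124603e-04, -1.27202771e-04]), 'ft_force': array([ 0.10938978, -0.49981602,  0.14640669]), 'torque': array([-0.02706085, -0.01241736, -0.00905209]), 'grasp_force': 0.0, 'grip_width': 1.0020716597464066}
scene [ 1.092 -0.343  0.942] 473.720017449101
top [ 0.446 -0.003  1.14 ] 434.1795595228109
```

View pics/scene0.png

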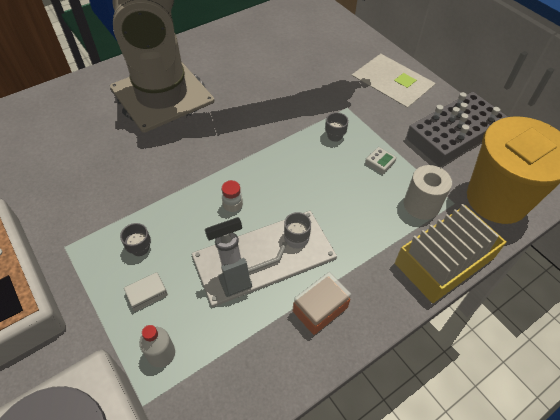

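View pics/top0.png

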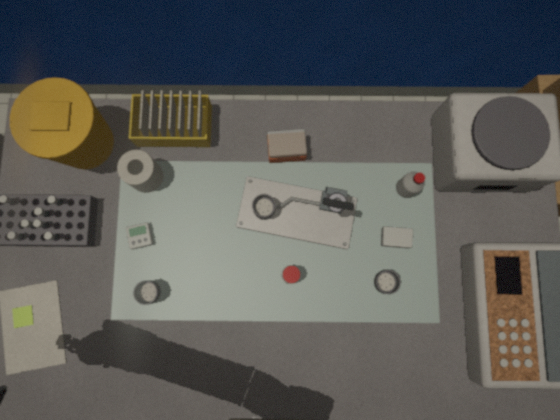

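The scene view shows the loose cups at (337,126) and (135,238), the receiver at (296,228) and the T-handle at (224,228). In the top view they are at (149,292), (387,282), (264,207) and (337,203). Next I'll measure them from the depth clouds.

```bash
cat > m.py <<'E'
from h import *
def circ(p):
    A=np.c_[2*p,np.ones(len(p))]; s=np.linalg.lstsq(A,(p**2).sum(1),rcond=None)[0]
    return s[:2],np.sqrt(s[2]+s[:2]@s[:2])
def rim(P,c,z,r=0.05):
    q=P.reshape(-1,3); q=q[np.linalg.norm(q[:,:2]-c,axis=1)<r]
    top=q[abs(q[:,2]-z)<.006]
    hull=cv2.minEnclosingCircle(top[:,:2].astype(np.float32)*1000) if len(top)>3 else None
    return len(top),top[:,2].mean().round(4),circ(top[:,:2]),hull
E
python3 - <<'E'
from m import *
d=np.load("c0.npz")
T,S=d["t"],d["s"]
print("table z",np.median(T[300:315,200:260,2]))
for n,(u,v),(us,vs),z in (("left",(149,292),(337,126),.062),("right",(387,282),(135,238),.062),("recv",(264,207),(296,228),.076)):
    c=np.median(T[v-3:v+4,u-3:u+4].reshape(-1,3),0); print(n,c.round(3))
    for P in(T,S): print("  ",rim(P,c[:2],z))
for n,P,(u0,u1,v0,v1) in (("top",T,(318,360,185,220)),("scene",S,(195,250,210,250))):
    q=P[v0:v1,u0:u1].reshape(-1,3); q=q[q[:,2]>.146]; print(n,len(q),q.min(0).round(3),q.max(0).round(3),q.mean(0).round(4))
    r=cv2.minAreaRect((q[:,:2]*1000).astype(np.float32)); print(r)
# plate edge
tc=d["tc"]; g=tc.min(-1).astype(int)
q=T.reshape(-1,3); m=(abs(q[:,2]-.014)<.005)&(q[:,0]>.35)&(q[:,0]<.62)&(q[:,1]>-.25)&(q[:,1]<.2)
print("plate",m.sum(),cv2.minAreaRect((q[m][:,:2]*1000).astype(np.float32)))
for n,(u,v) in dict(jar=(291,274),slide=(398,238),timer=(139,236),wash=(413,183),tip=(287,146),roll=(136,168)).items(): print(n,T[v,u].round(3))
E
```

```text
table z 0.001114344684440514
left [0.419 0.315 0.033]
   (135, np.float64(0.0613), (array([0.41997497, 0.31597511]), np.float64(0.028023359115277785)), ((420.3155822753906, 316.20306396484375), 30.25017547607422))
   (133, np.float64(0.0608), (array([0.4204628 , 0.31716654]), np.float64(0.028104991176982373)), ((421.59521484375, 318.61102294921875), 32.15365219116211))
right [ 0.449 -0.282  0.033]
   (129, np.float64(0.0614), (array([ 0.45099357, -0.27851863]), np.float64(0.027994809848757886)), ((450.9352111816406, -278.8528747558594), 30.175411224365234))
   (202, np.float64(0.0614), (array([ 0.45176908, -0.27763189]), np.float64(0.02802789979042422)), ((450.80902099609375, -277.31268310546875), 30.983707427978516))
recv [0.636 0.029 0.046]
   (110, np.float64(0.0758), (array([0.63624213, 0.02913702]), np.float64(0.02797613619173346)), ((637.0625610351562, 29.28458023071289), 30.188764572143555))
   (192, np.float64(0.0755), (array([0.63742969, 0.02994248]), np.float64(0.02802131587457413)), ((636.3399658203125, 30.56066131591797), 31.23092269897461))
top 408 [ 0.446 -0.175  0.146] [ 0.654 -0.003  1.14 ] [ 0.6229 -0.1388  0.1924]
((555.7664184570312, -71.5180892944336), (64.49462127685547, 250.60520935058594), 43.83533477783203)
scene 798 [ 0.608 -0.343  0.147] [ 1.092 -0.104  0.942] [ 0.6354 -0.1441  0.1833]
((841.5750732421875, -252.60110473632812), (69.16008758544922, 528.3668212890625), 62.719642639160156)
plate 2479 ((498.1150817871094, -50.53678894042969), (243.79991149902344, 306.9405822753906), 0.05724545568227768)
jar [ 0.466 -0.04   0.076]
slide [ 0.561 -0.315  0.03 ]
timer [0.561 0.353 0.021]
wash [ 0.691 -0.339  0.093]
tip [ 0.792 -0.028  0.065]
roll [0.737 0.365 0.043]
```

```bash
python3 - <<'E'
from m import *
d=np.load("c0.npz")
T,S=d["t"],d["s"]
for n,P in (("top",T),("scene",S)):
    q=P.reshape(-1,3); m=(q[:,2]>.142)&(q[:,2]<.25)&(abs(q[:,0]-.63)<.07)&(abs(q[:,1]+.14)<.06); q=q[m]
    print(n,len(q),q.min(0).round(3),q.max(0).round(3)); 
    print(cv2.minAreaRect((q[:,:2]*1000).astype(np.float32)))
    # top face: fit plane
    w=np.ones(len(q),bool)
    for k in range(15):
        A=np.c_[q[w][:,:2],np.ones(w.sum())]; s=np.linalg.lstsq(A,q[w][:,2],rcond=None)[0]
        r=q[:,2]-np.c_[q[:,:2],np.ones(len(q))]@s; w=r>-.003 if k<8 else abs(r)<.002
    nn=np.r_[-s[:2],1];nn/=np.linalg.norm(nn); print("plane",nn,w.sum(),q[w].mean(0)); t=q[w]
    u,sv,vt=np.linalg.svd(t-t.mean(0)); print(vt[0],vt[2]); e=(t-t.mean(0))@vt.T; print(np.ptp(e,axis=0), (t.mean(0)+((e.max(0)+e.min(0))/2)@vt).round(4))
# plate long edges
q=T[170:255,230:365].reshape(-1,3); m=(abs(q[:,2]-.0155)<.004)
print("plate",m.sum(),cv2.minAreaRect((q[m][:,:2]*1000).astype(np.float32)))
q=T[170:255,230:365]; print(q[182:183-0,:].shape if 0 else np.median(q[...,2]))
tc=d["tc"]; hsv=cv2.cvtColor(tc,cv2.COLOR_RGB2HSV); print(hsv[240,300],hsv[186,290],hsv[260,300])
E
```

```text
top 406 [ 0.608 -0.175  0.144] [ 0.654 -0.106  0.197]
((631.9207763671875, -141.34036254882812), (69.14762878417969, 43.41679763793945), 85.81900024414062)
plane [-0.264524    0.05411811  0.96285943] 165 [ 0.62024994 -0.13946121  0.19070549]
[-0.17884771 -0.98385735  0.00618144] [-0.27964452  0.056856    0.95841867]
[0.0692096  0.01592935 0.00372807] [ 0.6204 -0.1402  0.1907]
scene 835 [ 0.608 -0.175  0.142] [ 0.656 -0.104  0.196]
((634.233154296875, -141.86630249023438), (70.22276306152344, 43.90008544921875), 79.27262878417969)
plane [ 0.7869945  -0.14753974  0.599059  ] 148 [ 0.63237524 -0.14320814  0.18295393]
[ 0.61459874  0.22915878 -0.75482094] [ 0.7883949  -0.14630469  0.59751855]
[0.06004491 0.0645006  0.00237842] [ 0.6365 -0.1363  0.1793]
plate 4256 ((630.4359741210938, -56.15242004394531), (299.58074951171875, 140.14114379882812), 79.1187973022461)
0.011293025653034864
[ 33  17 136] [ 21  23 155] [ 42  17 152]
```

```bash
cat > g.py <<'E'
import numpy as np, sys
from scipy.spatial.transform import Rotation as R
from workcell import get_obs
c,s=np.cos(-.19),np.sin(-.19); SX=np.array([c,s,0]); SY=np.array([-s,c,0]); Z=np.array([0,0,1.])
AX=-np.sin(.25)*SX+np.cos(.25)*Z; BX=np.cos(.25)*SX+np.sin(.25)*Z
DOWN=np.c_[SY,SX,-Z]; PUMP=np.c_[SY,BX,-AX]
HANDLE=np.array([.6231,-.1407,.1800])
def go(t,M=DOWN):
    o=get_obs(); r=R.from_quat(o["ee_rot"]).as_matrix()
    print("delta",(r.T@(np.array(t)-o["position"])).round(4),"turn",R.from_matrix(r.T@M).as_rotvec().round(4),"at",o["position"].round(4),o["clock"])
E
python3 -c "
from g import *
go((.42,.3165,.14))"
```

```text
delta [-0.2577 -0.1661  0.1018] turn [-1.100e-03  9.000e-04  1.348e+00] at [0.2506 0.5722 0.2416] 0.1
```

The rows are not in the units I measure in: shifts go in shares of 0.5 m and turns go in shares of pi/2 rad. I convert before sending: -0.258 m / 0.5 = -0.516, -0.24 m / 0.5 = -0.48, 1.348 rad / 1.5708 = 0.8582.

Call:
move_arm(
  plan=[
    {"delta_pos": [-0.1, -0.07, 0], "turn": [0, 0, 0.1082], "fingers": 0},
    {"delta_pos": [-0.2, -0.14, 0.04], "turn": [0, 0, 0.2165], "fingers": 0},
    {"delta_pos": [-0.3, -0.2, 0.08], "turn": [0, 0, 0.3247], "fingers": 0},
    {"delta_pos": [-0.4, -0.26, 0.12], "turn": [0, 0, 0.4329], "fingers": 0},
    {"delta_pos": [-0.48, -0.31, 0.16], "turn": [0, 0, 0.5411], "fingers": 0},
    {"delta_pos": [-0.516, -0.332, 0.2], "turn": [0, 0, 0.6494], "fingers": 0},
    {"delta_pos": [-0.516, -0.332, 0.204], "turn": [0, 0, 0.7576], "fingers": 0},
    {"delta_pos": [-0.516, -0.332, 0.204], "turn": [0, 0, 0.8582], "fingers": 0},
    {"delta_pos": [-0.516, -0.332, 0.204], "turn": [0, 0, 0.8582], "fingers": 0},
    {"delta_pos": [-0.516, -0.332, 0.204], "turn": [0, 0, 0.8582], "fingers": 0},
  ],
  force=30,
)

```text
clock: 1.35
position: [0.4203, 0.317, 0.1402]
ee_rot: [0.77, 0.638, -0.0, -0.0]
ft_force: [-0.2, 0.4, 0.5]
grip_width: 1.001
grasp_force: 0.0
```

```bash
python3 -c "
from g import *
go((.42,.3165,.042))
from h import *
c=camera('wrist'); cv2.imwrite('pics/w1.png',c['color'][...,::-1]); M=c['tool_from_camera']; P=cloud(c).reshape(-1,3); P=P[P[:,2]>0]
o=get_obs(); p=(P@M[:3,:3].T+M[:3,3])@R.from_quat(o['ee_rot']).as_matrix().T+o['position']
from m import rim
print(M.round(3),rim(p,np.array([.42,.3165]),.062))"
```

```text
delta [-0.0006 -0.0002  0.0982] turn [-0.0001  0.0001  0.0037] at [0.4203 0.317  0.1402] 1.35
[[ 0.    -0.964 -0.266  0.067]
 [ 1.     0.    -0.    -0.   ]
 [ 0.    -0.266  0.964 -0.133]
 [ 0.     0.     0.     1.   ]] (1938, np.float64(0.0618), (array([0.4198196 , 0.31800842]), np.float64(0.027793419572917557)), ((419.8161926269531, 317.40240478515625), 29.974592208862305))
```

View pics/w1.png

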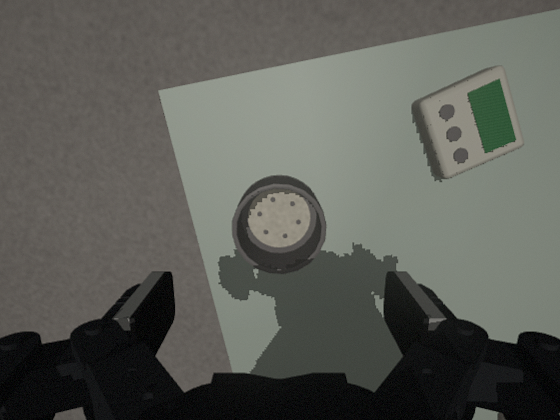

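The wrist view shows the cup's rim centred between the jaws at about (280,225), with the timer well clear at (470,120). The wrist fit agrees within 1 mm, so I'm going down to grip.

In the tool's units: 0.098 m / 0.5 = 0.196, 0.075 m / 0.5 = 0.15.

Call:
move_arm(
  plan=[
    {"delta_pos": [0, 0, 0.08], "turn": [0, 0, 0], "fingers": 0},
    {"delta_pos": [0, 0, 0.15], "turn": [0, 0, 0], "fingers": 0},
    {"delta_pos": [0, 0, 0.196], "turn": [0, 0, 0], "fingers": 0},
    {"delta_pos": [0, 0, 0.196], "turn": [0, 0, 0], "fingers": 0},
    {"delta_pos": [0, 0, 0.196], "turn": [0, 0, 0], "fingers": 0.6},
    {"delta_pos": [0, 0, 0.196], "turn": [0, 0, 0], "fingers": 0.6},
    {"delta_pos": [0, 0, 0.196], "turn": [0, 0, 0], "fingers": 0.6},
    {"delta_pos": [0, 0, 0.196], "turn": [0, 0, 0], "fingers": 0.6},
    {"delta_pos": [0, 0, 0.196], "turn": [0, 0, 0], "fingers": 0.6},
    {"delta_pos": [0, 0, 0.196], "turn": [0, 0, 0], "fingers": 0.6},
  ],
  force=30,
)

```text
clock: 2.65
position: [0.4212, 0.3177, 0.044]
ee_rot: [0.771, 0.637, 0.001, -0.0]
ft_force: [-0.7, -1.6, 6.0]
grip_width: 0.7
grasp_force: 31.9
```

```bash
python3 -c "
from g import *
go((.6367,.0295,.25))"
```

```text
delta [-0.2419  0.2662 -0.2062] turn [ 0.0013 -0.0022  0.0003] at [0.4212 0.3177 0.044 ] 2.65
```

Call:
move_arm(
  plan=[
    {"delta_pos": [0, 0, -0.1], "turn": [0, 0, 0], "fingers": 0.6},
    {"delta_pos": [0, 0, -0.22], "turn": [0, 0, 0], "fingers": 0.6},
    {"delta_pos": [-0.06, 0.06, -0.32], "turn": [0, 0, 0], "fingers": 0.6},
    {"delta_pos": [-0.13, 0.14, -0.38], "turn": [0, 0, 0], "fingers": 0.6},
    {"delta_pos": [-0.21, 0.23, -0.4], "turn": [0, 0, 0], "fingers": 0.6},
    {"delta_pos": [-0.29, 0.32, -0.4], "turn": [0, 0, 0], "fingers": 0.6},
    {"delta_pos": [-0.37, 0.41, -0.4], "turn": [0, 0, 0], "fingers": 0.6},
    {"delta_pos": [-0.44, 0.48, -0.4], "turn": [0, 0, 0], "fingers": 0.6},
    {"delta_pos": [-0.484, 0.532, -0.36], "turn": [0, 0, 0], "fingers": 0.6},
    {"delta_pos": [-0.484, 0.532, -0.3], "turn": [0, 0, 0], "fingers": 0.6},
    {"delta_pos": [-0.484, 0.532, -0.26], "turn": [0, 0, 0], "fingers": 0.6},
    {"delta_pos": [-0.484, 0.532, -0.26], "turn": [0, 0, 0], "fingers": 0.6},
  ],
)

```text
clock: 4.15
position: [0.6351, 0.0298, 0.1714]
ee_rot: [0.771, 0.637, -0.001, -0.001]
ft_force: [-0.0, -0.7, -0.1]
grip_width: 0.7
grasp_force: 33.1
```

```bash
cat > see.py <<'E'
from g import *; from m import *
def pts(n):
    c=camera(n); P=cloud(c)
    return c,P
def look(c0,z,name=None):
    for n in ("top","scene"):
        c,P=pts(n); 
        try: print(n,rim(P,np.array(c0),z,.045))
        except Exception as e: print(n,e)
        if name: cv2.imwrite(f"pics/{name}_{n}.png",c["color"][...,::-1])
    return c,P
E
python3 -c "
from see import *
go((.6367,.0295,.092))
c,P=look((.6367,.0295),.158,'n1')
im=c['color'][170:280,220:360]; cv2.imwrite('pics/n1.png',cv2.resize(im,None,fx=5,fy=5)[...,::-1])"
```

```text
delta [-0.      0.0018  0.0794] turn [-0.0022  0.0002  0.0012] at [0.6351 0.0298 0.1714] 4.15
top (0, np.float64(nan), (array([0., 0.]), np.float64(0.0)), None)
scene (148, np.float64(0.1618), (array([0.63437779, 0.02379849]), np.float64(0.020450470741094056)), ((636.440673828125, 28.335119247436523), 29.568281173706055))m.py:9: RuntimeWarning: Mean of empty slice.
  return len(top),top[:,2].mean().round(4),circ(top[:,:2]),hull
  ret = ret.dtype.type(ret / rcount)
```

View pics/n1.png

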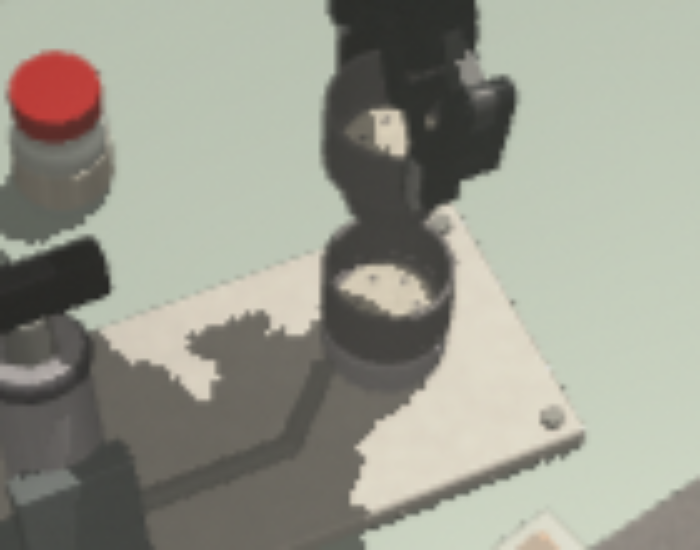

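The crop shows the cup upright in the jaws above the receiver (crop about (390,270)). I'll lower it part way and check before insertion.

In the tool's units: 0.04 m / 0.5 = 0.08, 0.035 m / 0.5 = 0.07.

Call:
move_arm(
  plan=[
    {"delta_pos": [0, 0, 0.04], "fingers": 0.6, "turn": [0, 0, 0]},
    {"delta_pos": [0, 0, 0.07], "fingers": 0.6, "turn": [0, 0, 0]},
    {"delta_pos": [0, 0, 0.08], "fingers": 0.6, "turn": [0, 0, 0]},
    {"delta_pos": [0, 0, 0.08], "fingers": 0.6, "turn": [0, 0, 0]},
  ],
)

```text
clock: 4.75
position: [0.6358, 0.029, 0.1318]
ee_rot: [0.771, 0.637, -0.0, -0.0]
ft_force: [-0.0, -0.4, 0.3]
grip_width: 0.696
grasp_force: 33.1
```

```bash
python3 -c "
from see import *
go((.6367,.0295,.092))
print(get_obs()['ft_force'])
c,P=pts('scene'); q=P.reshape(-1,3); q=q[np.linalg.norm(q[:,:2]-[.6367,.0295],axis=1)<.034]
# stand-view side: outer wall points of collar facing camera
for a in np.arange(.06,.14,.006):
    s=q[abs(q[:,2]-a)<.003]; print(round(a,3),len(s),s.max(0)[:2].round(3) if len(s) else '')
w=q[(q[:,2]>.1)&(q[:,2]<.115)]; print(circ(w[:,:2]))"
```

```text
delta [0.0006 0.0009 0.0398] turn [-0.0007  0.0003 -0.0001] at [0.6358 0.029  0.1318] 4.75
[-0.00251442 -0.35834157  0.2890804 ]
0.06 40 [0.667 0.057]
0.066 45 [0.667 0.056]
0.072 47 [0.667 0.054]
0.078 72 [0.667 0.056]
0.084 0 
0.09 11 [0.655 0.026]
0.096 20 [0.657 0.034]
0.102 12 [0.656 0.025]
0.108 2 [0.649 0.011]
0.114 5 [0.658 0.013]
0.12 126 [0.663 0.052]
0.126 61 [0.661 0.041]
0.132 44 [0.668 0.052]
0.138 47 [0.666 0.053]
(array([0.64708549, 0.01665414]), np.float64(0.008209064430372387))
```

Call:
move_arm(
  plan=[
    {"delta_pos": [0.001, 0.002, 0.02], "fingers": 0.6, "turn": [0, 0, 0]},
    {"delta_pos": [0.001, 0.002, 0.04], "fingers": 0.6, "turn": [0, 0, 0]},
    {"delta_pos": [0.001, 0.002, 0.06], "fingers": 0.6, "turn": [0, 0, 0]},
    {"delta_pos": [0.001, 0.002, 0.074], "fingers": 0.6, "turn": [0, 0, 0]},
    {"delta_pos": [0.001, 0.002, 0.08], "fingers": 0.6, "turn": [0, 0, 0]},
    {"delta_pos": [0.001, 0.002, 0.08], "fingers": 0.6, "turn": [0, 0, 0]},
  ],
)

```text
clock: 5.55
position: [0.6371, 0.0294, 0.0924]
ee_rot: [0.771, 0.637, 0.0, 0.0]
ft_force: [-0.0, 0.3, 0.5]
grip_width: 0.698
grasp_force: 33.1
```

In the tool's units: -0.16 m / 0.5 = -0.32, -0.14 m / 0.5 = -0.28.

Call:
move_arm(
  plan=[
    {"delta_pos": [0, 0, 0.002], "fingers": 0.5, "turn": [0, 0, 0]},
    {"delta_pos": [0, 0, 0.002], "fingers": 0, "turn": [0, 0, 0]},
    {"delta_pos": [0, 0, 0.002], "fingers": 0, "turn": [0, 0, 0]},
    {"delta_pos": [0, 0, 0.002], "fingers": 0, "turn": [0, 0, 0]},
    {"delta_pos": [0, 0, 0.002], "fingers": 0, "turn": [0, 0, 0]},
    {"delta_pos": [0, 0, -0.06], "fingers": 0, "turn": [0, 0, 0]},
    {"delta_pos": [0, 0, -0.16], "fingers": 0, "turn": [0, 0, 0]},
    {"delta_pos": [0, 0, -0.28], "fingers": 0, "turn": [0, 0, 0]},
    {"delta_pos": [0, 0, -0.32], "fingers": 0, "turn": [0, 0, 0]},
    {"delta_pos": [0, 0, -0.32], "fingers": 0, "turn": [0, 0, 0]},
  ],
)

```text
clock: 6.8
position: [0.6378, 0.0293, 0.254]
ee_rot: [0.771, 0.637, 0.001, 0.001]
ft_force: [-1.0, 0.8, -0.0]
grip_width: 1.002
grasp_force: 0.0
```

```bash
python3 -c "
from see import *
go((.4513,-.278,.14))
c,P=pts('scene'); print(rim(P,np.array([.6367,.0295]),.110,.045))
c=camera('wrist'); M=c['tool_from_camera']; p=cloud(c).reshape(-1,3); p=p[p[:,2]>0]
o=get_obs(); p=(p@M[:3,:3].T+M[:3,3])@R.from_quat(o['ee_rot']).as_matrix().T+o['position']
print(rim(p,np.array([.6367,.0295]),.110,.045))
"
```

```text
delta [-0.3372 -0.1254  0.1132] turn [ 0.003  -0.0013 -0.    ] at [0.6378 0.0293 0.254 ] 6.8
(201, np.float64(0.1094), (array([0.6373316 , 0.02905654]), np.float64(0.02814903911175044)), ((636.37939453125, 28.33414077758789), 31.234054565429688))
(1104, np.float64(0.1091), (array([0.63576443, 0.02966996]), np.float64(0.027848745052176244)), ((635.702392578125, 29.26677131652832), 29.85887336730957))
```

The first cup is seated, with its rim at 110 mm and centred. Next is the second cup.

In the tool's units: -0.337 m / 0.5 = -0.674, -0.1254 m / 0.5 = -0.2508.

Call:
move_arm(
  plan=[
    {"delta_pos": [-0.1, -0.05, 0], "fingers": 0, "turn": [0, 0, 0]},
    {"delta_pos": [-0.2, -0.12, 0], "fingers": 0, "turn": [0, 0, 0]},
    {"delta_pos": [-0.31, -0.16, 0], "fingers": 0, "turn": [0, 0, 0]},
    {"delta_pos": [-0.42, -0.2, 0], "fingers": 0, "turn": [0, 0, 0]},
    {"delta_pos": [-0.52, -0.23, 0.02], "fingers": 0, "turn": [0, 0, 0]},
    {"delta_pos": [-0.62, -0.25, 0.08], "fingers": 0, "turn": [0, 0, 0]},
    {"delta_pos": [-0.674, -0.2508, 0.16], "fingers": 0, "turn": [0, 0, 0]},
    {"delta_pos": [-0.674, -0.2508, 0.226], "fingers": 0, "turn": [0, 0, 0]},
    {"delta_pos": [-0.674, -0.2508, 0.226], "fingers": 0, "turn": [0, 0, 0]},
    {"delta_pos": [-0.674, -0.2508, 0.226], "fingers": 0, "turn": [0, 0, 0]},
  ],
)

```text
clock: 8.15
position: [0.4505, -0.2776, 0.1398]
ee_rot: [0.771, 0.637, -0.0, -0.0]
ft_force: [0.6, 0.7, 0.1]
grip_width: 1.0
grasp_force: 0.0
```

```bash
python3 -c "
from see import *
c=camera('wrist'); M=c['tool_from_camera']; p=cloud(c).reshape(-1,3); p=p[p[:,2]>0]
o=get_obs(); p=(p@M[:3,:3].T+M[:3,3])@R.from_quat(o['ee_rot']).as_matrix().T+o['position']
r=rim(p,np.array([.4513,-.278]),.062,.045); print(r)
go((.4513,-.278,.042)); go((*r[2][0],.042))
"
```

```text
(2000, np.float64(0.0621), (array([ 0.45147443, -0.27791501]), np.float64(0.027786372426326398)), ((451.49127197265625, -278.6405029296875), 30.049701690673828))
delta [-0.0002  0.0003  0.0983] turn [0.0012 0.0001 0.0008] at [ 0.4509 -0.2778  0.1403] 8.2
delta [-0.      0.0004  0.0983] turn [0.0012 0.0001 0.0008] at [ 0.4509 -0.2778  0.1403] 8.2
```

In the tool's units: 0.098 m / 0.5 = 0.196, 0.075 m / 0.5 = 0.15.

Call:
move_arm(
  plan=[
    {"delta_pos": [0, 0, 0.08], "turn": [0, 0, 0], "fingers": 0},
    {"delta_pos": [0, 0, 0.15], "turn": [0, 0, 0], "fingers": 0},
    {"delta_pos": [0, 0, 0.196], "turn": [0, 0, 0], "fingers": 0},
    {"delta_pos": [0, 0, 0.196], "turn": [0, 0, 0], "fingers": 0},
    {"delta_pos": [0, 0, 0.196], "turn": [0, 0, 0], "fingers": 0.6},
    {"delta_pos": [0, 0, 0.196], "turn": [0, 0, 0], "fingers": 0.6},
    {"delta_pos": [0, 0, 0.196], "turn": [0, 0, 0], "fingers": 0.6},
    {"delta_pos": [0, 0, 0.196], "turn": [0, 0, 0], "fingers": 0.6},
    {"delta_pos": [0, 0, 0.196], "turn": [0, 0, 0], "fingers": 0.6},
    {"delta_pos": [0, 0, 0.196], "turn": [0, 0, 0], "fingers": 0.6},
  ],
  force=30,
)

```text
clock: 9.45
position: [0.4514, -0.2782, 0.0431]
ee_rot: [0.771, 0.637, 0.001, 0.001]
ft_force: [-1.0, 1.5, 7.3]
grip_width: 0.702
grasp_force: 30.7
```

```bash
python3 -c "
from g import *
go((.6367,.0295,.25))"
```

```text
delta [ 0.3372  0.1245 -0.2064] turn [ 0.0028 -0.0002  0.0002] at [ 0.4514 -0.2782  0.0431] 9.45
```

Call:
move_arm(
  plan=[
    {"delta_pos": [0, 0, -0.12], "turn": [0, 0, 0], "fingers": 0.6},
    {"delta_pos": [0, 0, -0.24], "turn": [0, 0, 0], "fingers": 0.6},
    {"delta_pos": [0.04, 0, -0.36], "turn": [0, 0, 0], "fingers": 0.6},
    {"delta_pos": [0.12, 0.02, -0.44], "turn": [0, 0, 0], "fingers": 0.6},
    {"delta_pos": [0.22, 0.06, -0.46], "turn": [0, 0, 0], "fingers": 0.6},
    {"delta_pos": [0.32, 0.1, -0.46], "turn": [0, 0, 0], "fingers": 0.6},
    {"delta_pos": [0.42, 0.15, -0.46], "turn": [0, 0, 0], "fingers": 0.6},
    {"delta_pos": [0.52, 0.2, -0.46], "turn": [0, 0, 0], "fingers": 0.6},
    {"delta_pos": [0.62, 0.24, -0.44], "turn": [0, 0, 0], "fingers": 0.6},
    {"delta_pos": [0.674, 0.25, -0.38], "turn": [0, 0, 0], "fingers": 0.6},
    {"delta_pos": [0.674, 0.25, -0.3], "turn": [0, 0, 0], "fingers": 0.6},
    {"delta_pos": [0.674, 0.25, -0.26], "turn": [0, 0, 0], "fingers": 0.6},
  ],
)

```text
clock: 10.95
position: [0.636, 0.0296, 0.1702]
ee_rot: [0.771, 0.637, -0.001, -0.0]
ft_force: [-0.6, -0.9, -0.1]
grip_width: 0.701
grasp_force: 33.4
```

Call:
move_arm(
  plan=[
    {"delta_pos": [0, 0, 0], "turn": [0, 0, 0], "fingers": 0.6},
    {"delta_pos": [0, 0, 0], "turn": [0, 0, 0], "fingers": 0.6},
  ],
)

```text
clock: 11.2
position: [0.6375, 0.029, 0.1733]
ee_rot: [0.771, 0.637, 0.001, 0.001]
ft_force: [-0.6, -0.5, 0.1]
grip_width: 0.699
grasp_force: 33.4
```

```bash
python3 -c "
from g import *
go((.6368,.0293,.126))"
```

```text
delta [ 0.0002 -0.0009  0.0473] turn [ 0.0025 -0.0009 -0.0008] at [0.6375 0.029  0.1733] 11.2
```

In the tool's units: 0.0475 m / 0.5 = 0.095, 0.045 m / 0.5 = 0.09.

Call:
move_arm(
  plan=[
    {"delta_pos": [0, -0.001, 0.024], "turn": [0, 0, 0], "fingers": 0.6},
    {"delta_pos": [0, -0.001, 0.044], "turn": [0, 0, 0], "fingers": 0.6},
    {"delta_pos": [0, -0.001, 0.064], "turn": [0, 0, 0], "fingers": 0.6},
    {"delta_pos": [0, -0.001, 0.08], "turn": [0, 0, 0], "fingers": 0.6},
    {"delta_pos": [0, -0.001, 0.09], "turn": [0, 0, 0], "fingers": 0.6},
    {"delta_pos": [0, -0.001, 0.095], "turn": [0, 0, 0], "fingers": 0.6},
    {"delta_pos": [0, -0.001, 0.095], "turn": [0, 0, 0], "fingers": 0.6},
  ],
)

```text
clock: 12.08
position: [0.6361, 0.0296, 0.1252]
ee_rot: [0.771, 0.637, 0.0, -0.0]
ft_force: [-6.5, 0.6, 12.0]
grip_width: 0.699
grasp_force: 34.4
```

In the tool's units: -0.15 m / 0.5 = -0.3, -0.13 m / 0.5 = -0.26.

Call:
move_arm(
  plan=[
    {"delta_pos": [0, 0, 0], "fingers": 0.6, "turn": [0, 0, 0]},
    {"delta_pos": [0, 0, 0], "fingers": 0.2, "turn": [0, 0, 0]},
    {"delta_pos": [0, 0, 0], "fingers": 0, "turn": [0, 0, 0]},
    {"delta_pos": [0, 0, 0], "fingers": 0, "turn": [0, 0, 0]},
    {"delta_pos": [0, 0, 0], "fingers": 0, "turn": [0, 0, 0]},
    {"delta_pos": [0, 0, -0.06], "fingers": 0, "turn": [0, 0, 0]},
    {"delta_pos": [0, 0, -0.16], "fingers": 0, "turn": [0, 0, 0]},
    {"delta_pos": [0, 0, -0.26], "fingers": 0, "turn": [0, 0, 0]},
    {"delta_pos": [0, 0, -0.3], "fingers": 0, "turn": [0, 0, 0]},
    {"delta_pos": [0, 0, -0.3], "fingers": 0, "turn": [0, 0, 0]},
  ],
)

```text
clock: 13.32
position: [0.6369, 0.0294, 0.2753]
ee_rot: [0.771, 0.637, 0.001, 0.001]
ft_force: [0.1, 0.3, 0.4]
grip_width: 0.999
grasp_force: 0.0
```

```bash
python3 -c "
from see import *
c,P=pts('scene'); print(rim(P,np.array([.6367,.0295]),.144,.045))
c=camera('wrist'); M=c['tool_from_camera']; p=cloud(c).reshape(-1,3); p=p[p[:,2]>0]
o=get_obs(); p=(p@M[:3,:3].T+M[:3,3])@R.from_quat(o['ee_rot']).as_matrix().T+o['position']
print(rim(p,np.array([.6367,.0295]),.144,.045))
print(AX,BX)
go(HANDLE+.002*AX+.06*AX,PUMP)
"
```

```text
(207, np.float64(0.1433), (array([0.636319  , 0.02926096]), np.float64(0.02809469828788549)), ((636.2732543945312, 29.217308044433594), 31.463598251342773))
(1214, np.float64(0.1431), (array([0.63487227, 0.02981696]), np.float64(0.027830119806126232)), ((634.7474975585938, 29.187938690185547), 30.03908920288086))
[-0.24295174  0.04672444  0.96891242] [ 0.9514761  -0.18298773  0.24740396]
delta [-0.1696  0.0043  0.0327] turn [-2.511e-01  2.000e-04  1.000e-04] at [0.6358 0.0296 0.2727] 13.425
```

Both cups are seated, with the upper rim at 144 mm and centred. Next, the approach to the handle.

In the tool's units: -0.1696 m / 0.5 = -0.3392, 0.0327 m / 0.5 = 0.0654, -0.251 rad / 1.5708 = -0.1598.

Call:
move_arm(
  plan=[
    {"delta_pos": [-0.08, 0.002, -0.02], "fingers": 0, "turn": [0, 0, 0]},
    {"delta_pos": [-0.18, 0.004, -0.02], "fingers": 0, "turn": [-0.0637, 0, 0]},
    {"delta_pos": [-0.28, 0.008, 0], "fingers": 0, "turn": [-0.1273, 0, 0]},
    {"delta_pos": [-0.3392, 0.0086, 0.04], "fingers": 0, "turn": [-0.1598, 0, 0]},
    {"delta_pos": [-0.3392, 0.0086, 0.0654], "fingers": 0.3, "turn": [-0.1598, 0, 0]},
    {"delta_pos": [-0.3392, 0.0086, 0.0654], "fingers": 0.3, "turn": [-0.1598, 0, 0]},
    {"delta_pos": [-0.3392, 0.0086, 0.0654], "fingers": 0.3, "turn": [-0.1598, 0, 0]},
  ],
)

```text
clock: 14.3
position: [0.6091, -0.1364, 0.2411]
ee_rot: [0.764, 0.633, 0.08, 0.096]
ft_force: [-0.1, -0.5, 0.7]
grip_width: 0.703
grasp_force: 0.0
```

```bash
python3 -c "
from see import *
c=camera('wrist'); cv2.imwrite('pics/w2.png',c['color'][...,::-1]); M=c['tool_from_camera']; p=cloud(c).reshape(-1,3); p=p[p[:,2]>0]
o=get_obs(); r=R.from_quat(o['ee_rot']).as_matrix(); p=p@M[:3,:3].T+M[:3,3]
q=p[(abs(p[:,0])<.05)&(abs(p[:,1])<.025)&(p[:,2]>.02)&(p[:,2]<.09)]
f=q[q[:,2]<np.percentile(q[:,2],5)+.012]
h,e=np.histogram(q[:,2],np.arange(.02,.092,.004)); print(h)
for lo in np.arange(.04,.06,.003):
    s=q[abs(q[:,2]-lo)<.0015]; 
    if len(s)>5: print(lo.round(3),len(s),s.min(0).round(4),s.max(0).round(4))
go(HANDLE+.002*AX,PUMP); go(HANDLE,PUMP)
"
```

```text
[   0    0    0    0    0    0    0 2935  406   32   38   30   30   12
    2    2  155]
0.049 1017 [-0.0344 -0.0087  0.0487] [0.0325 0.0056 0.0505]
0.052 2253 [-0.0357 -0.0095  0.0505] [0.0336 0.0064 0.0535]
0.055 75 [-0.0342 -0.0096  0.0535] [0.0337 0.0065 0.0563]
0.058 23 [ 0.0318 -0.0084  0.0565] [0.0336 0.0059 0.0594]
delta [-0.0013 -0.0012  0.061 ] turn [ 0.001  -0.0002  0.0017] at [ 0.6091 -0.1367  0.2413] 14.35
delta [-0.0013 -0.0012  0.063 ] turn [ 0.001  -0.0002  0.0017] at [ 0.6091 -0.1367  0.2413] 14.35
```

View pics/w2.png

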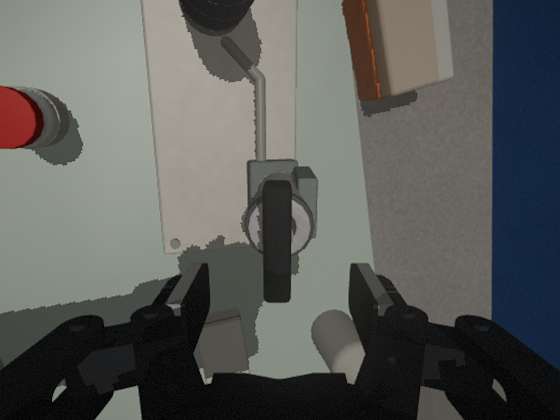

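The wrist view shows the bar upright in the image, centred at about (278,240), parallel to the pads. Its offset is about (-1, -1.4, 62.5) mm in the tool frame, in agreement with the first measurement.

In the tool's units: 0.0605 m / 0.5 = 0.121, -0.0014 m / 0.5 = -0.0028.

Call:
move_arm(
  plan=[
    {"delta_pos": [-0.002, -0.0028, 0.06], "fingers": 0.3, "turn": [0, 0, 0]},
    {"delta_pos": [-0.002, -0.0028, 0.104], "fingers": 0.5, "turn": [0, 0, 0]},
    {"delta_pos": [-0.002, -0.0028, 0.121], "fingers": 0.6, "turn": [0, 0, 0]},
    {"delta_pos": [-0.002, -0.0028, 0.121], "fingers": 0.68, "turn": [0, 0, 0]},
    {"delta_pos": [-0.002, -0.0028, 0.121], "fingers": 0.72, "turn": [0, 0, 0]},
    {"delta_pos": [-0.002, -0.0028, 0.121], "fingers": 0.74, "turn": [0, 0, 0]},
    {"delta_pos": [-0.002, -0.0028, 0.121], "fingers": 0.74, "turn": [0, 0, 0]},
  ],
  force=30,
)

```text
clock: 15.22
position: [0.6217, -0.1414, 0.1827]
ee_rot: [0.765, 0.632, 0.08, 0.097]
ft_force: [-0.3, 0.3, -0.1]
grip_width: 0.258
grasp_force: 0.0
```

```bash
python3 -c "
from see import *
go(HANDLE+.002*AX,PUMP); print(get_obs()['ft_force'],get_obs()['grip_width'])"
```

```text
delta [0.0009 0.0005 0.0009] turn [ 0.0017 -0.0004 -0.0001] at [ 0.6217 -0.1414  0.1827] 15.225
[-0.29795236  0.31674249 -0.06742756] 0.2575083941970019
```

Call:
move_arm(
  plan=[
    {"delta_pos": [0, 0, 0], "fingers": 0.79, "turn": [0, 0, 0]},
    {"delta_pos": [0, 0, 0], "fingers": 0.81, "turn": [0, 0, 0]},
    {"delta_pos": [0, 0, 0], "fingers": 0.83, "turn": [0, 0, 0]},
    {"delta_pos": [0, 0, 0], "fingers": 0.9, "turn": [0, 0, 0]},
    {"delta_pos": [0, 0, 0], "fingers": 0.95, "turn": [0, 0, 0]},
    {"delta_pos": [0, 0, 0], "fingers": 0.95, "turn": [0, 0, 0]},
  ],
  force=40,
)

```text
clock: 15.98
position: [0.622, -0.1415, 0.1826]
ee_rot: [0.765, 0.632, 0.08, 0.097]
ft_force: [3.1, -0.1, 3.9]
grip_width: 0.178
grasp_force: 40.6
```

```bash
python3 -c "
from see import *
o=get_obs(); r=R.from_quat(o['ee_rot']).as_matrix(); print('tool force',r.T@o['ft_force'],o['torque'])
c=-r[:,2]; print(c,AX, 'axis in tool', r.T@AX)
go(HANDLE+.002*AX,PUMP); go(HANDLE+.075*AX,PUMP)"
```

```text
tool force [ 0.45344058  3.92678126 -2.98300387] [-0.19954102 -0.72536268  0.01049793]
[-0.24500899  0.0469669   0.96838252] [-0.24295174  0.04672444  0.96891242] axis in tool [ 1.50590219e-04  2.13287927e-03 -9.99997714e-01]
delta [0.001  0.0002 0.0008] turn [ 0.0021 -0.0002 -0.0001] at [ 0.622  -0.1415  0.1826] 15.975
delta [ 0.001   0.0004 -0.0722] turn [ 0.0021 -0.0002 -0.0001] at [ 0.622  -0.1415  0.1826] 15.975
```

In the tool's units: -0.03 m / 0.5 = -0.06, -0.027 m / 0.5 = -0.054.

Call:
move_arm(
  plan=[
    {"delta_pos": [0, 0, -0.006], "fingers": 0.95, "turn": [0, 0, 0]},
    {"delta_pos": [0, 0, -0.014], "fingers": 0.95, "turn": [0, 0, 0]},
    {"delta_pos": [0, 0, -0.024], "fingers": 0.95, "turn": [0, 0, 0]},
    {"delta_pos": [0, 0, -0.034], "fingers": 0.95, "turn": [0, 0, 0]},
    {"delta_pos": [0, 0, -0.044], "fingers": 0.95, "turn": [0, 0, 0]},
    {"delta_pos": [0, 0, -0.054], "fingers": 0.95, "turn": [0, 0, 0]},
    {"delta_pos": [0, 0, -0.06], "fingers": 0.95, "turn": [0, 0, 0]},
    {"delta_pos": [0, 0, -0.06], "fingers": 0.95, "turn": [0, 0, 0]},
  ],
)

```text
clock: 16.98
position: [0.6144, -0.1399, 0.2109]
ee_rot: [0.765, 0.632, 0.08, 0.097]
ft_force: [5.6, -1.1, -1.6]
grip_width: 0.175
grasp_force: 40.1
```

```bash
python3 -c "
from see import *
o=get_obs(); r=R.from_quat(o['ee_rot']).as_matrix(); print('tool force',r.T@o['ft_force'],o['torque'])
go(HANDLE+.075*AX,PUMP)
c,P=pts('scene'); q=P.reshape(-1,3)-HANDLE; z=q@AX; q=np.c_[q@BX,q@SY,z]; m=(abs(q[:,0])<.03)&(abs(q[:,1])<.045)&(z>0)&(z<.06)
q=q[m]; h,e=np.histogram(q[:,2],np.arange(0,.062,.003)); print(h)
"
```

```text
tool force [-0.05421705  5.13276609  2.9544501 ] [-0.23316454 -1.17100648  0.00145691]
delta [ 0.0008  0.0008 -0.0429] turn [0.0013 0.0002 0.0003] at [ 0.6144 -0.1399  0.2109] 16.975
[15  9 16 11 11  9  2 27 33 41 41 50 47 93 66 12 20 10  5  3]
```

The lateral load is only 5 N. I'll ease it with a 1 mm correction and continue.

In the tool's units: -0.042 m / 0.5 = -0.084, 0.001 m / 0.5 = 0.002.

Call:
move_arm(
  plan=[
    {"delta_pos": [0.0006, 0.001, -0.008], "fingers": 0.95, "turn": [0, 0, 0]},
    {"delta_pos": [0.001, 0.002, -0.02], "fingers": 0.95, "turn": [0, 0, 0]},
    {"delta_pos": [0.001, 0.002, -0.032], "fingers": 0.95, "turn": [0, 0, 0]},
    {"delta_pos": [0.001, 0.002, -0.044], "fingers": 0.95, "turn": [0, 0, 0]},
    {"delta_pos": [0.001, 0.002, -0.056], "fingers": 0.95, "turn": [0, 0, 0]},
    {"delta_pos": [0.001, 0.002, -0.068], "fingers": 0.95, "turn": [0, 0, 0]},
    {"delta_pos": [0.001, 0.002, -0.078], "fingers": 0.95, "turn": [0, 0, 0]},
    {"delta_pos": [0.001, 0.002, -0.084], "fingers": 0.95, "turn": [0, 0, 0]},
    {"delta_pos": [0.001, 0.002, -0.084], "fingers": 0.95, "turn": [0, 0, 0]},
    {"delta_pos": [0.001, 0.002, -0.084], "fingers": 0.95, "turn": [0, 0, 0]},
    {"delta_pos": [0.001, 0.002, -0.084], "fingers": 0.95, "turn": [0, 0, 0]},
  ],
)

```text
clock: 18.4
position: [0.6049, -0.1377, 0.2519]
ee_rot: [0.765, 0.632, 0.08, 0.096]
ft_force: [0.2, -0.2, -2.2]
grip_width: 0.174
grasp_force: 39.9
```

```bash
python3 -c "
from see import *
o=get_obs(); r=R.from_quat(o['ee_rot']).as_matrix(); print('tool force',r.T@o['ft_force'],o['torque'],o['grasp_force'],abs(o['joint_velocities']).max())
go(HANDLE+.075*AX,PUMP)
c,P=pts('scene'); print(rim(P,np.array([.6367,.0295]),.144,.045))
cv2.imwrite('pics/e.png',cv2.resize(c['color'][140:300,160:360],None,fx=3.7,fy=3.7)[...,::-1])
"
```

```text
tool force [-0.15398927 -0.36491214  2.21348545] [ 0.09504368  0.44781166 -0.00313794] 39.86903965473175 0.0022515557290034723
delta [ 0.0005  0.0001 -0.0008] turn [0.0005 0.     0.    ] at [ 0.6049 -0.1377  0.2519] 18.4
(210, np.float64(0.1432), (array([0.63633677, 0.02919539]), np.float64(0.028086747659904664)), ((635.8363037109375, 29.880226135253906), 30.72321319580078))
```

View pics/e.png

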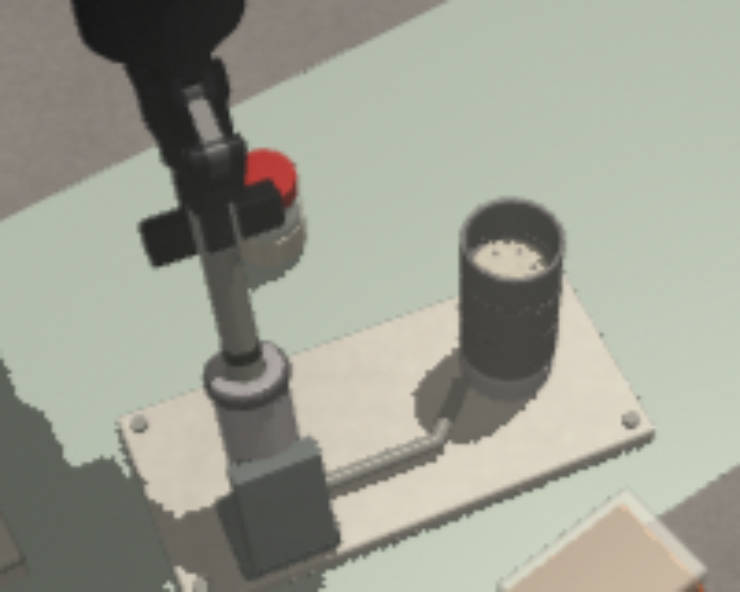

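The picture shows the dark ring clear of the mouth (ring at (242,356), mouth at (246,372)), the stack upright at (510,290) and the jar in place. The draw was 71.5 mm, so the ring stands about 13.5 mm out, with almost no side load.

```bash
python3 -c "
from workcell import hand_in; print(hand_in())"
```

```text
the job is handed in; nothing more can be done
None
```

I handed the job in at about 18.5 s: both cups are nested and let go, and the plunger is held with its dark ring about 13.5 mm clear of the mouth, with almost no side load; hand-in gave no verdict, and I checked the bystanders only by eye.

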